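# Check a casting flask with the spot thermometer and log the reading

### The arm

A 6-joint arm with a two-finger parallel gripper is mounted at the origin on the work surface. World frame = base frame: x ahead of the robot, y to its left, z up, the work surface at z = 0. Lengths are in mm, angles in degrees, forces in N, time in s.
With the tool pointing down it reaches from about 300 to 850 mm from the base axis. Payload 4.2 kg.
Tool frame: the origin (TCP) lies at the very end of the fingers, on their centre line; the grasp point (between the pads) lies 19 mm behind it (env.grip_point_offset is the distance from the TCP to the grasp point, in mm); z points along the fingers, y is the line along which they close (so a half turn about z gives the same grasp; the last joint's range is limited). The gripper opens to 91 mm and grips with 3 to 60 N. Pads are 32 mm wide; open, the fingers measure 118 mm over their backs; the gripper's body (76 mm by 178 mm) begins 60 mm behind the grasp point.
Start: joints at [64.4, 18.312, 89.639, -0, 72.044, -1.146], TCP at [238.031, 523.435, 213.976] pointing down, gripper open.
Joint ranges: [-177.97, 177.97], [-48.28, 115.42], [12.27, 149.76], [-77.06, 257.06], [2.81, 150.46], [-146.56, 146.56]. Speed limits (degrees/s): [147.25, 147.25, 180, 180, 180, 180].

### API

Orientations are given as [roll, pitch, yaw] about the fixed x, y, z axes, in that order (R = Rz(yaw) Ry(pitch) Rx(roll)).
In Python, from workcell import env gives the robot as it stands. The module is installed in compiled form; this text tells all that it offers.
- The arm moves only by the tool arm_command, never from a script. Its argument "rows" is a list of rows, each an object with "delta_pos": the shift along the tool's x, y, z in mm, a list of three; "roll": the turn about the tool's z in units of 5 degrees (1.0 is 5 degrees); "jaw": the opening in per cent of the stroke, from 0 (shut) to 100 (fully open). A call has 1 to 20 rows; each row is the pose to reach, as a shift and turn from the pose commanded when the call began, along the tool's axes at that moment; what a row does not reach only later rows make up. A row lasts 1/12 s, in which the tool goes at most 41.7 mm and 7.16 degrees, less where a joint would pass 70% of its speed; a pose out of reach is approached as far as the arm can. A call with a gripper value outside its range is refused whole. The fingers move at their own pace and stop on an object; "squeeze" is the grip in N (left out, the last holds). Time passes only in rows, so rows that repeat a pose let the fingers close. It gives the time, the measured TCP pose, the force, the opening and the grip force at its end, in the units of the state.
- env.state(): the state, without advancing time (a new reading comes with each control period).
- env.grab_frame(name): name is "side" or "top"; returns a dict with "img" (400x640x3 uint8, blue, green, red), "z_map" (400x640 float32, mm along the optical axis (not along the pixel's ray), 0 where there is no reading), "fov_y" (degrees; the focal length in pixels is half the picture's height over the tangent of half this angle, whatever the lens; pixels are square), "cx", "cy" (the principal point, pixels), "dist" ([k1, k2, p1, p2, k3] as OpenCV has them; the pictures are not rectified), "R" (3x3) and "t" (3): a world point X has camera coordinates R X + t. Camera axes: x right, y down, z forward; pixel columns grow to the right and rows downward; lengths in mm; the calibration is good to about 2 mm. A picture is of the moment at which its call begins.
- env.job_done(): hands the job in; it is judged then, once.
The state is a dict: "time_s": time; "qpos": joint angles; "qvel": joint speeds; "effort": joint torques, N m; "ee_pos": TCP position; "ee_rot": TCP orientation; "force": force on the tool from outside, world axes, zero at the start; "torque": the same for the moment, N m; "gripper_width": finger opening in mm; "gripper_force": force on a finger pad.
Only numpy, scipy, OpenCV 4.12 (cv2) and the standard library are available. Lean on these libraries where they do the work, as an engineer would, in place of code of your own. Each camera call takes 0.05 s, during which the arm holds its last target. There are 200 camera calls.

### The job

Take the spot thermometer out of its stand and aim it into the sprue mouth of the wider of the two leaning casting flasks: square to the flask's tilted face, lens about 50 mm from it, held steady for a good second without touching either flask. Put the thermometer back upright in its stand and let go of it, then press the logger's spring pedal right down to its stop and let it spring back up. Leave everything else where it is.

Things in the scene. Friction and masses are not known exactly. Their poses are not given: they have to be found in the camera images.
- thermometer: Infrared spot thermometer (loose, 0.15-0.3 kg), stands lens-down in its stand. Origin: centre of the lens, its lowest point; own z runs up the body, it looks along -z. From the lens up: steel barrel 22 mm across (16 at the lens) to z = 45 mm; rubber collar 48 mm across, 45 to 51 mm; black handle, 36 mm (x) by 30 mm (y), 51 to 125 mm (top). Screen on the handle's -x face.
- grip (a point): Point on the thermometer's axis in the middle of the handle where it is well gripped, 96 mm above the lens (109 mm above the table in the stand).
- spot (a point): The thermometer's measuring spot: point on its axis 50 mm in front of the lens (z = -50 mm).
- stand_top (a point): Centre of the top of the thermometer's stand, 58 mm above the table: a grey square sleeve 52 mm outside, 34 mm square inside, 48 mm deep, on a dark 100 x 100 x 10 mm base, fixed to the table. The thermometer's collar rests on the sleeve's top, the lens then 13 mm above the table, 45 mm below this point.
- wide_flask: Steel cylinder filled with white plaster, 64 mm across, 75 mm long, a 30 mm funnel (sprue mouth) in its face; leans 0.45 rad (26 deg) from upright in a fixed steel cradle (base 110 x 100 mm), face up and towards the robot, turned up to 0.5 rad. The one to measure. Origin: centre of its round underside; own z is the cylinder's axis, out through the face.
- wide_flask_mouth (a point): Centre of the wide flask's face (middle of the sprue mouth), about 97 mm above the table; its z is the face's normal, pointing out.
- narrow_flask: Steel cylinder filled with white plaster, 44 mm across, 62 mm long, a 30 mm funnel (sprue mouth) in its face; leans 0.45 rad (26 deg) from upright in a fixed steel cradle (base 110 x 100 mm), face up and towards the robot, turned up to 0.5 rad. Not to be measured. Origin and axes as for the wide one; the two change places from run to run.
- pedal (a joint): Spring pedal of the logger: an aluminium plate, 125 x 76 x 8 mm, with rubber ribs, hinged at its far end on a grey base 160 x 100 mm fixed to the table. 0 = up (free end about 60 mm above the table), 0.28 rad = down on its stop (plate level, its top 26 mm above the table). Fully down takes about 7 N at the pad; the spring brings it back.
- pedal_pad (a point): Point 2 mm over the pedal's top, on its midline 90 mm from the hinge, the place to press; about 52 mm above the table when up, 28 mm when down. The hinge lies along its +x.
- jar: Bystander (loose): closed glass jar with steel lid, 72 mm across, 85 mm tall.
- soldering_block: Bystander (loose): white ceramic block 70 x 50 x 25 mm.
- dish: Bystander (loose): white china dish, 68 mm across, 24 mm tall.
- bench_brush: Bystander (loose): wooden-handled brush lying down, 180 mm long.
- ring_mandrel: Bystander (loose): tapered steel rod lying down, 190 mm long, 28 mm at its thick end.
- file_cup: Bystander (loose): steel cup, 76 mm across, 100 mm tall.
- needle_file: Bystander (loose): small hand tool with dark wooden handle lying down, 160 mm long.
Mind the look-alikes: they are no part of the job. Leave any blue look-alike of the part that bears wide_flask alone. Leave any green look-alike of the thermometer alone.

How it is judged (in metres and radians):
On the way, in this order (a step that is already met when the one before it is completed fails the run):
1. the held thermometer's spot lies in the wide flask's sprue mouth (within 12 mm sideways, lens 30 to 70 mm from the face), square to the face within 0.2 rad, steady for 1 s (x of spot in the frame of wide_flask_mouth between -0.012 and 0.012 m and y of spot in the frame of wide_flask_mouth between -0.012 and 0.012 m and z of spot in the frame of wide_flask_mouth between -0.02 and 0.02 m and angle between the z axis of thermometer and the z axis of wide_flask, either way round below 0.2 rad and linear speed of thermometer below 0.02 m/s and angular speed of thermometer below 0.15 rad/s and contact force between thermometer and the fingers above 0.5 N), for 1 s.
2. the thermometer is back in its stand, upright and let go (horizontal distance between thermometer and stand_top below 0.012 m and z of thermometer in the frame of stand_top between -0.05 and -0.04 m and angle between thermometer's own z axis and vertical below 0.1 rad and contact force between thermometer and the fingers below 0.05 N and linear speed of thermometer below 0.02 m/s), for 0.2 s.
3. the pedal is down on its stop, the thermometer still in its stand (all of step 2 and value of joint pedal above 0.255 rad), for 0.1 s.
At the end, for the whole second after the job is handed in: The thermometer stands in its stand (its axis within 12 mm of the sleeve's centre, collar down on the sleeve within 5 mm, upright within 0.1 rad), let go and at rest, and the pedal is back up (below 0.04 rad) (all of step 2 and value of joint pedal below 0.04 rad); the robot touches nothing.
It fails at once if the thermometer touches a flask (contact force between thermometer and wide_flask above 0.5 N or contact force between thermometer and narrow_flask above 0.5 N).
It fails at once if a bystander is moved more than 30 mm (distance of any of jar, soldering_block, dish, bench_brush, ring_mandrel, file_cup, needle_file from where it was at the start of the episode above 0.03 m).
It also fails if it takes over 61 s, if anything falls off the work surface, if the arm or the gripper's body presses on something with over 40 N, if the wrist force passes 120 N, or if a joint passes its speed limit or range.

## Working session

There is one attempt and no reset: what is moved stays moved. The work goes in short steps, Python scripts to look and compute and a tool call to move; the robot and the scene stay as the last step left them, time stands still between calls to the robot, and variables do not carry over. Pictures are saved under pics/ and viewed, at most 12 in all, crops included, and the job is handed in when it is done.

Besides the shell and the picture viewer there is one more tool, called after "Call:" in YAML: its name, and indented under it one key for each argument. arm_command: Moves the arm, as the interface text tells. Its arguments: {"type":"object","properties":{"rows":{"type":"array"},"squeeze":{"type":"number"}},"required":["rows"]}

```bash
mkdir -p pics; cat > h.py <<'E'
import numpy as np, cv2, pickle
from workcell import env
def grab(n):
    f=env.grab_frame(n); f['f']=200/np.tan(np.radians(f['fov_y'])/2)
    f['K']=np.array([[f['f'],0,f['cx']],[0,f['f'],f['cy']],[0,0,1]]); pickle.dump(f,open(n+'.pkl','wb')); return f
def load(n): return pickle.load(open(n+'.pkl','rb'))
def cloud(f):
    v,u=np.mgrid[0:400,0:640]; p=np.stack([u.ravel(),v.ravel()],1).astype(np.float64)
    n=cv2.undistortPoints(p[:,None],f['K'],np.array(f['dist'],float))[:,0]
    z=f['z_map'].ravel()[:,None]; X=np.c_[n,np.ones(len(n))]*z
    W=(X-np.array(f['t']).ravel())@np.array(f['R']); W[z[:,0]==0]=np.nan
    return W.reshape(400,640,3)
def proj(f,P): return cv2.projectPoints(np.array(P,float).reshape(-1,3),cv2.Rodrigues(np.array(f['R'],float))[0],np.array(f['t'],float),f['K'],np.array(f['dist'],float))[0][:,0]
E
python3 - <<'E'
from h import *
for n in('top','side'):
    f=grab(n); cv2.imwrite(f'pics/{n}0.png',f['img']); print(n,f['fov_y'],f['dist'],-np.array(f['R']).T@np.array(f['t']).ravel(),np.round(f['R'],2).tolist())
print(env.state(),env.grip_point_offset)
E
```

```text
top 55.175195926969835 [-0.04709273  0.          0.          0.          0.        ] [ 4.69669778e+02 -2.49529453e-01  1.19563255e+03] [[-0.01, -1.0, -0.01], [-1.0, 0.01, -0.07], [0.07, 0.01, -1.0]]
side 45.21990357799629 [0.00582793 0.         0.         0.         0.        ] [ 248.82752434 -959.27290472  942.14892642] [[0.96, -0.26, 0.0], [-0.17, -0.62, -0.76], [0.2, 0.74, -0.64]]
{'time_s': 0.1, 'qpos': array([ 6.43993823e+01,  1.83490730e+01,  8.96994457e+01, -8.27612904e-04,
        7.20442353e+01, -1.14691544e+00]), 'qvel': array([ 0.05266528, -0.07349617, -0.29115069, -0.02261381, -0.02241188,
       -0.10326755]), 'effort': array([ 4.54201172e-04, -4.13334846e+01, -2.32507753e+01,  7.27527891e-02,
        4.21322859e-02, -9.36178708e-05]), 'ee_pos': array([237.8427322 , 523.00615681, 213.19317941]), 'ee_rot': array([-1.79907249e+02, -1.06984141e-03,  1.55546553e+02]), 'force': array([0.07680633, 0.25176251, 0.02044568]), 'torque': array([-0.05898088,  0.00010793, -0.01360099]), 'gripper_force': 0.0, 'gripper_width': 91.21999455258697} 18.8
```

View pics/top0.png

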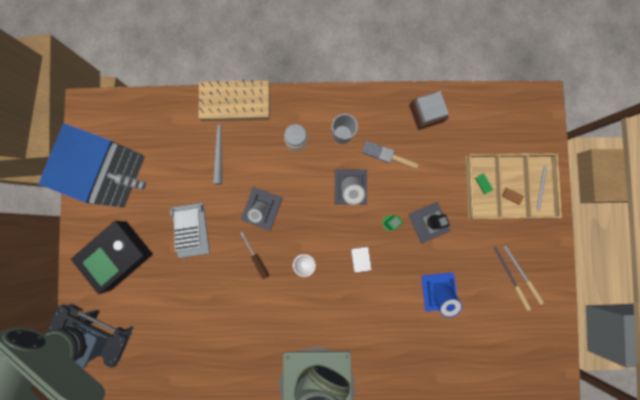

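View pics/side0.png

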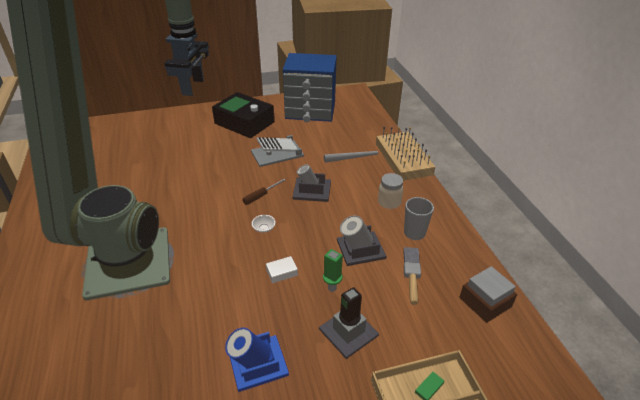

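```bash
cat > m.py <<'E'
from h import *
ft,fs=load('top'),load('side'); ct,cs=cloud(ft),cloud(fs)
im=cv2.resize(ft['img'][160:320,170:490],(800,400),interpolation=cv2.INTER_CUBIC)
im2=cv2.resize(fs['img'][150:350,200:400],(600,600),interpolation=cv2.INTER_CUBIC)
cv2.imwrite('pics/crop_top.png',im); cv2.imwrite('pics/crop_side.png',im2)
def pts(box,c): 
    p=c[box[1]:box[3],box[0]:box[2]].reshape(-1,3); return p[~np.isnan(p[:,0])]
def rect(p): return [np.round(a,1).tolist() if i<2 else round(a,1) for i,a in enumerate(cv2.minAreaRect(p[:,:2].astype(np.float32)))]
T=pts((405,198,462,248),ct); print('table z',np.median(pts((300,300,340,320),ct)[:,2]),np.median(pts((180,310,230,340),cs)[:,2]))
for a,b,n in((125,150,'handle top'),(5,16,'base'),(50,66,'sleeve')):
    q=T[(T[:,2]>a)&(T[:,2]<b)]; print(n,len(q),np.median(q,0).round(1),rect(q))
S=pts((310,280,385,355),cs)
for a,b,n in((125,150,'handle top'),(5,16,'base'),(50,64,'sleeve')):
    q=S[(S[:,2]>a)&(S[:,2]<b)]; print('side',n,len(q),np.median(q,0).round(1),rect(q))
for nm,box,c in(('wide',(330,165,372,208),ct),('wideS',(332,208,388,266),cs),('narrow',(240,185,284,230),ct),('narrowS',(290,160,334,202),cs)):
    P=pts(box,c); b=P[(P[:,2]>4)&(P[:,2]<14)]; print(nm,'base',len(b),rect(b))
    q=P[P[:,2]>60]; img=None
    # RANSAC plane tilt 26deg
    rng=np.random.default_rng(0);best=(0,)
    for _ in range(3000):
        t=q[rng.choice(len(q),3,False)]; n=np.cross(t[1]-t[0],t[2]-t[0]); L=np.linalg.norm(n)
        if L<50: continue
        n/=L*np.sign(n[2]) if n[2] else L
        if abs(n[2]-np.cos(.45))>.08 or n[0]>0: continue
        k=(abs((q-t[0])@n)<2)
        if k.sum()>best[0]: best=(k.sum(),k)
    f=q[best[1]]; m=f.mean(0); n=np.linalg.svd(f-m)[2][2]; n*=np.sign(n[2])
    print(nm,'face',len(f),'mean',m.round(1),'mid',((f.max(0)+f.min(0))/2).round(1),'n',n.round(3),'tilt',np.arccos(n[2]).round(3),'az',np.degrees(np.arctan2(-n[1],-n[0])).round(1), 'ext',np.ptp(f,axis=0).round(0))
for nm,box,c in(('pedal',(165,198,215,262),ct),('pedalS',(248,132,306,168),cs)):
    P=pts(box,c); q=P[P[:,2]>6]; print(nm,len(q),rect(q),q.max(0).round(0)); q=P[P[:,2]>30];print(rect(q)); 
    A=np.c_[q[:,:2],np.ones(len(q))]; print('grad',np.linalg.lstsq(A,q[:,2],rcond=None)[0].round(3),np.median(q,0).round(0))
E
python3 m.py
```

```text
table z 0.3196672338393728 -0.3679498859347773
handle top 142 [ 491.9 -353.4  138.5] [[491.4, -356.0], [35.5, 29.4], 20.1]
base 677 [ 489.3 -340.7   10.4] [[489.6, -369.3], [175.6, 152.5], 88.3]
sleeve 140 [ 492.8 -342.    59.6] [[491.4, -356.5], [53.0, 53.9], 21.8]
side handle top 251 [ 489.4 -359.8  136.3] [[490.9, -356.5], [37.1, 30.9], 17.8]
side base 913 [ 476.3 -379.5    9.5] [[487.6, -318.9], [120.8, 189.7], 4.9]
side sleeve 296 [ 483.5 -369.3   57.8] [[483.5, -311.5], [61.0, 151.8], 9.9]
wide base 383 [[606.7, -114.6], [128.9, 129.2], 89.0]
wide face 229 mean [ 573.2 -114.1   96. ] mid [ 573.8 -112.5   97.4] n [-0.432  0.034  0.901] tilt 0.448 az -4.5 ext [56. 63. 29.]
wideS base 487 [[618.3, -72.6], [216.3, 146.7], 69.3]
wideS face 266 mean [ 574.4 -113.8   94.8] mid [ 574.5 -112.2   95.2] n [-0.426  0.02   0.904] tilt 0.441 az -2.7 ext [55. 66. 27.]
narrow base 571 [[544.6, 164.7], [135.2, 134.7], 89.3]
narrow face 105 mean [518.2 175.4  80.9] mid [516.2 176.1  80.3] n [-0.438  0.148  0.887] tilt 0.48 az -18.6 ext [37. 43. 23.]
narrowS base 424 [[555.5, 213.8], [211.4, 135.2], 73.3]
narrowS face 72 mean [519.5 176.2  78.8] mid [518.2 174.   78.5] n [-0.412  0.105  0.905] tilt 0.439 az -14.3 ext [38. 45. 21.]
pedal 1666 [[470.8, 391.3], [178.8, 129.6], 15.4] [561. 465.  66.]
[[482.6, 388.1], [130.7, 96.5], 7.3]
grad [-2.6700e-01 -4.4000e-02  1.8871e+02] [471. 385.  46.]
pedalS 1060 [[473.6, 354.8], [335.2, 176.3], 85.2] [572. 527.  84.]
[[497.3, 309.1], [129.0, 259.9], 9.3]
grad [-2.37000e-01 -1.66000e-01  2.21397e+02] [474. 378.  46.]
```

View pics/crop_top.png

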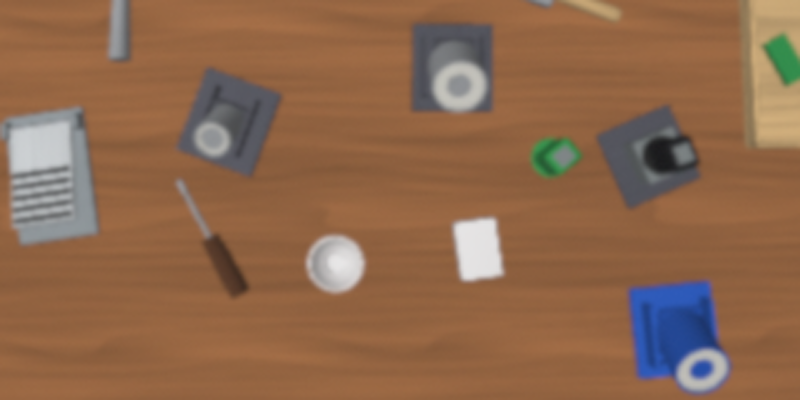

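View pics/crop_side.png

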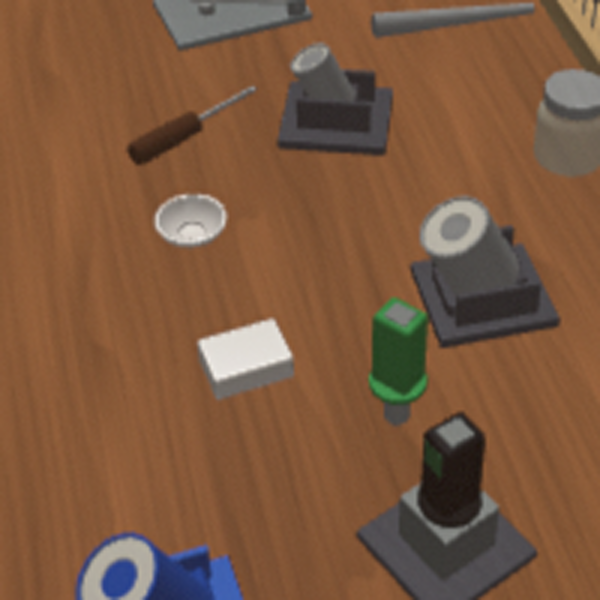

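Top view: black thermometer at (437,222) stands in the grey stand. The green one at (392,222) is the look-alike. Of the grey-cradled flasks, (352,190) is wide (face about 63 mm) and (258,210) is narrow (about 44 mm). The blue one at (443,295) is a decoy. The enlarged crops confirm this, so the targets are the black thermometer and the flask at (352,190).

The tool only turns about the vertical, so I'll pivot the thermometer in a light grip, with its lens held against the sleeve's wall. First I move above the stand.

Call:
arm_command:
  rows:
    - {"delta_pos": [-60, -70, 0], "roll": 2.5, "jaw": 100}
    - {"delta_pos": [-400, -470, 0], "roll": 18, "jaw": 100}
    - {"delta_pos": [-400, -470, 0], "roll": 18, "jaw": 100}
    - {"delta_pos": [-400, -470, 0], "roll": 18, "jaw": 100}
    - {"delta_pos": [-400, -470, 0], "roll": 18, "jaw": 100}
    - {"delta_pos": [-400, -470, 0], "roll": 18, "jaw": 100}
    - {"delta_pos": [-400, -470, 0], "roll": 18, "jaw": 100}
    - {"delta_pos": [-400, -470, 0], "roll": 18, "jaw": 100}
    - {"delta_pos": [-400, -470, 0], "roll": 18, "jaw": 100}
    - {"delta_pos": [-400, -470, 0], "roll": 18, "jaw": 100}
    - {"delta_pos": [-400, -470, 0], "roll": 18, "jaw": 100}
    - {"delta_pos": [-400, -470, 0], "roll": 18, "jaw": 100}
    - {"delta_pos": [-400, -470, 0], "roll": 18, "jaw": 100}
    - {"delta_pos": [-400, -470, 0], "roll": 18, "jaw": 100}
    - {"delta_pos": [-400, -470, 0], "roll": 18, "jaw": 100}
    - {"delta_pos": [-400, -470, 0], "roll": 18, "jaw": 100}
    - {"delta_pos": [-400, -470, 0], "roll": 18, "jaw": 100}
    - {"delta_pos": [-400, -470, 0], "roll": 18, "jaw": 100}
  squeeze: 8

```text
time_s: 1.6
ee_pos: [407.0, -69.6, 213.5]
ee_rot: [-179.9, -0.0, 65.5]
force: [-0.3, -0.6, 0.0]
gripper_width: 91.2
gripper_force: 0.0
```

Call:
arm_command:
  rows:
    - {"delta_pos": [-226, 194.7, 0], "roll": 9.1, "jaw": 100}
    - {"delta_pos": [-226, 194.7, 0], "roll": 9.1, "jaw": 100}
    - {"delta_pos": [-226, 194.7, 0], "roll": 9.1, "jaw": 100}
    - {"delta_pos": [-226, 194.7, 0], "roll": 9.1, "jaw": 100}
    - {"delta_pos": [-226, 194.7, 0], "roll": 9.1, "jaw": 100}
    - {"delta_pos": [-226, 194.7, 0], "roll": 9.1, "jaw": 100}
    - {"delta_pos": [-226, 194.7, 0], "roll": 9.1, "jaw": 100}
    - {"delta_pos": [-226, 194.7, 0], "roll": 9.1, "jaw": 100}
    - {"delta_pos": [-226, 194.7, 0], "roll": 9.1, "jaw": 100}
    - {"delta_pos": [-226, 194.7, 0], "roll": 9.1, "jaw": 100}
    - {"delta_pos": [-226, 194.7, 0], "roll": 9.1, "jaw": 100}

```text
time_s: 2.52
ee_pos: [491.2, -353.8, 214.0]
ee_rot: [-179.9, 0.0, 20.2]
force: [-0.8, -0.1, 0.3]
gripper_width: 91.2
gripper_force: 0.0
```

```bash
cat > ped.py <<'E'
from h import *
ft,fs=load('top'),load('side')
for nm,box,f in(('top',(165,198,215,262),ft),('side',(248,132,306,168),fs)):
    c=cloud(f); P=c[box[1]:box[3],box[0]:box[2]].reshape(-1,3); P=P[~np.isnan(P[:,0])]
    # plate plane RANSAC, slope .28
    q=P[(P[:,2]>22)&(P[:,2]<68)]; rng=np.random.default_rng(1); best=(0,)
    for _ in range(4000):
        t=q[rng.choice(len(q),3,False)]; n=np.cross(t[1]-t[0],t[2]-t[0]); L=np.linalg.norm(n)
        if L<300: continue
        n/=L; n*=np.sign(n[2])
        if abs(n[2]-np.cos(.28))>.03: continue
        k=abs((q-t[0])@n)<1.8
        if k.sum()>best[0]: best=(k.sum(),k)
    g=q[best[1]]; m=g.mean(0); n=np.linalg.svd(g-m)[2][2]; n*=np.sign(n[2]); 
    print(nm,len(g),m.round(1),n.round(3),'hinge az',np.degrees(np.arctan2(n[1],n[0])).round(1),cv2.minAreaRect(g[:,:2].astype(np.float32)),g[:,2].min().round(1),g[:,2].max().round(1))
E
python3 ped.py
```

```text
top 597 [481.3 387.6  42.6] [0.282 0.032 0.959] hinge az 6.4 ((481.5005798339844, 385.0791015625), (126.44940948486328, 97.87857818603516), 11.572108268737793) 22.2 61.6
side 279 [484.2 387.5  42.5] [0.283 0.049 0.958] hinge az 9.8 ((485.0068359375, 388.72857666015625), (130.67591857910156, 96.162109375), 6.644674777984619) 22.0 62.5
```

Call:
arm_command:
  rows:
    - {"delta_pos": [0, 0, 0], "roll": 0, "jaw": 100}
    - {"delta_pos": [0, 0, 40], "roll": 0, "jaw": 100}
    - {"delta_pos": [0, 0, 80], "roll": 0, "jaw": 100}
    - {"delta_pos": [0, 0, 110], "roll": 0, "jaw": 100}
    - {"delta_pos": [0, 0, 124], "roll": 0, "jaw": 100}
    - {"delta_pos": [0, 0, 124], "roll": 0, "jaw": 100}
    - {"delta_pos": [0, 0, 124], "roll": 0, "jaw": 0}
    - {"delta_pos": [0, 0, 124], "roll": 0, "jaw": 0}
    - {"delta_pos": [0, 0, 124], "roll": 0, "jaw": 0}
    - {"delta_pos": [0, 0, 124], "roll": 0, "jaw": 0}
    - {"delta_pos": [0, 0, 124], "roll": 0, "jaw": 0}
    - {"delta_pos": [0, 0, 124], "roll": 0, "jaw": 0}
    - {"delta_pos": [0, 0, 124], "roll": 0, "jaw": 0}
    - {"delta_pos": [0, 0, 124], "roll": 0, "jaw": 0}
  squeeze: 10

```text
time_s: 3.68
ee_pos: [491.3, -356.4, 90.1]
ee_rot: [180.0, -0.0, 20.0]
force: [-0.2, 0.5, 0.5]
gripper_width: 40.6
gripper_force: 0.0
```

Call:
arm_command:
  rows:
    - {"delta_pos": [0, 0, 0], "roll": 0, "jaw": 0}
    - {"delta_pos": [0, 0, 0], "roll": 0, "jaw": 0}
    - {"delta_pos": [0, 0, 0], "roll": 0, "jaw": 0}
    - {"delta_pos": [0, 0, 0], "roll": 0, "jaw": 0}
    - {"delta_pos": [0, 0, 0], "roll": 0, "jaw": 0}
    - {"delta_pos": [0, 0, -5], "roll": 0, "jaw": 0}
    - {"delta_pos": [0, 0, -10], "roll": 0, "jaw": 0}
    - {"delta_pos": [0, 0, -18], "roll": 0, "jaw": 0}
    - {"delta_pos": [0, 0, -25], "roll": 0, "jaw": 0}
    - {"delta_pos": [0, 0, -30], "roll": 0, "jaw": 0}
    - {"delta_pos": [0, 0, -30], "roll": 0, "jaw": 0}
    - {"delta_pos": [0, 0, -30], "roll": 0, "jaw": 0}
  squeeze: 10

```text
time_s: 4.68
ee_pos: [491.5, -356.5, 120.5]
ee_rot: [180.0, -0.0, 20.0]
force: [-0.0, -0.4, -1.3]
gripper_width: 29.6
gripper_force: 10.0
```

Call:
arm_command:
  rows:
    - {"delta_pos": [-4, 0, 0], "roll": 0, "jaw": 0}
    - {"delta_pos": [-8, 0, 0], "roll": 0, "jaw": 0}
    - {"delta_pos": [-12, 0, 0], "roll": 0, "jaw": 0}
    - {"delta_pos": [-16, 0, 0], "roll": 0, "jaw": 0}
    - {"delta_pos": [-20, 0, 0], "roll": 0, "jaw": 0}
    - {"delta_pos": [-24, 0, 0], "roll": 0, "jaw": 0}
    - {"delta_pos": [-24, 0, 0], "roll": 0, "jaw": 0}
  squeeze: 8

```text
time_s: 5.27
ee_pos: [467.8, -364.7, 119.8]
ee_rot: [-180.0, 0.0, 20.0]
force: [-0.4, -0.3, -1.9]
gripper_width: 29.8
gripper_force: 8.0
```

```bash
python3 - <<'E'
from h import *
f=grab('side'); cv2.imwrite('pics/s1.png',cv2.resize(f['img'][200:370,260:440],(720,680//1)[:2] if 0 else (630,595),interpolation=cv2.INTER_CUBIC)); s=env.state(); print(s['gripper_width'],s['force'])
E
```

```text
29.620127111588452 [-0.50865683 -0.62901113 -0.74528669]
```

View pics/s1.png

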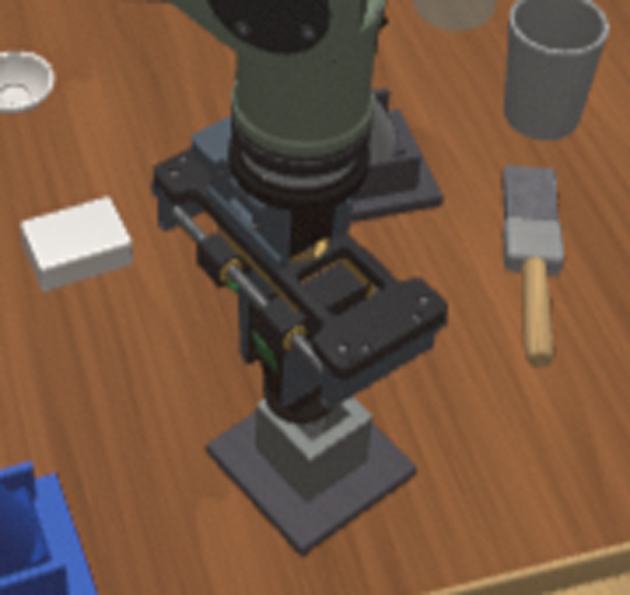

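The gripper holds the thermometer, now leaning over the sleeve edge (crop about (300,400)), and the contact forces are small. I'll carry on tilting.

Call:
arm_command:
  rows:
    - {"delta_pos": [-4, 0, 0], "roll": 0, "jaw": 0}
    - {"delta_pos": [-8, 0, 0], "roll": 0, "jaw": 0}
    - {"delta_pos": [-12, 0, 0], "roll": 0, "jaw": 0}
    - {"delta_pos": [-16, 0, 0], "roll": 0, "jaw": 0}
    - {"delta_pos": [-20, 0, 0], "roll": 0, "jaw": 0}
    - {"delta_pos": [-22, 0, 0], "roll": 0, "jaw": 0}
    - {"delta_pos": [-22, 0, 0], "roll": 0, "jaw": 0}
  squeeze: 8

```text
time_s: 5.9
ee_pos: [447.4, -372.3, 120.0]
ee_rot: [-180.0, 0.0, 20.0]
force: [0.9, 0.0, -2.0]
gripper_width: 29.9
gripper_force: 8.0
```

Call:
arm_command:
  rows:
    - {"delta_pos": [0, 0, 0], "roll": 0, "jaw": 0}
    - {"delta_pos": [0, 0, 0], "roll": 0, "jaw": 0}
    - {"delta_pos": [0, 0, -15], "roll": 0, "jaw": 0}
    - {"delta_pos": [0, 0, -50], "roll": 0, "jaw": 0}
    - {"delta_pos": [0, 0, -90], "roll": 0, "jaw": 0}
    - {"delta_pos": [0, 0, -130], "roll": 0, "jaw": 0}
    - {"delta_pos": [0, 0, -150], "roll": 0, "jaw": 0}
    - {"delta_pos": [0, 0, -150], "roll": 0, "jaw": 0}
    - {"delta_pos": [0, 0, -150], "roll": 0, "jaw": 0}
  squeeze: 45

```text
time_s: 6.65
ee_pos: [448.0, -372.3, 270.5]
ee_rot: [179.9, -0.0, 20.1]
force: [0.3, -0.1, -2.2]
gripper_width: 29.8
gripper_force: 45.0
```

```bash
python3 - <<'E'
from h import *
f=grab('side'); s=env.state(); print(s['ee_pos'],s['ee_rot'],s['force'],s['gripper_force'])
p=proj(f,s['ee_pos']+[0,0,0])[0]; print(p)
x,y=int(p[0])-80,int(p[1])-70
cv2.imwrite('pics/s2.png',cv2.resize(f['img'][y:y+150,x:x+160],(640,600),interpolation=cv2.INTER_CUBIC)); print(x,y)
E
```

```text
[ 447.30129035 -371.64834492  268.61165772] [-1.79888595e+02  8.95311778e-02  2.00509451e+01] [ 0.71390745  0.44081477 -2.37727538] 44.999592304229736
[335.04769992 260.88449828]
255 190
```

View pics/s2.png

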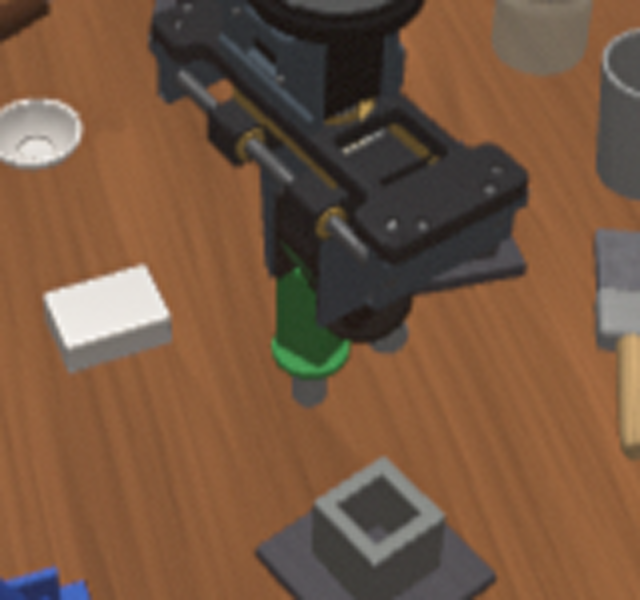

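The thermometer now leans about 25°, lens away from the robot (crop (390,335)), and the sleeve (380,520) is clear. I'll go above the wide flask and measure the tilt in profile.

Call:
arm_command:
  rows:
    - {"delta_pos": [10, -15, 0], "roll": 0.3, "jaw": 0}
    - {"delta_pos": [25, -38, 0], "roll": 0.8, "jaw": 0}
    - {"delta_pos": [42, -63, 0], "roll": 1.3, "jaw": 0}
    - {"delta_pos": [59, -89, 0], "roll": 1.9, "jaw": 0}
    - {"delta_pos": [76, -115, 0], "roll": 2.4, "jaw": 0}
    - {"delta_pos": [93, -140, 0], "roll": 2.9, "jaw": 0}
    - {"delta_pos": [110, -166, 0], "roll": 3.5, "jaw": 0}
    - {"delta_pos": [127, -192, 0], "roll": 4, "jaw": 0}
    - {"delta_pos": [140, -212, 0], "roll": 4.4, "jaw": 0}
    - {"delta_pos": [149, -225.5, 0], "roll": 4.7, "jaw": 0}
    - {"delta_pos": [149, -225.5, 0], "roll": 4.7, "jaw": 0}
    - {"delta_pos": [149, -225.5, 0], "roll": 4.7, "jaw": 0}

```text
time_s: 7.7
ee_pos: [509.7, -108.5, 267.6]
ee_rot: [-180.0, 0.3, -3.3]
force: [-0.2, -0.1, -1.8]
gripper_width: 29.9
gripper_force: 45.0
```

```bash
cat > fit.py <<'E'
from h import *
from scipy.optimize import least_squares
s=env.state(); tcp=s['ee_pos']; psi=np.radians(s['ee_rot'][2]); print(tcp.round(1),s['ee_rot'].round(2),s['force'].round(1))
ex=np.array([np.cos(psi),np.sin(psi),0]); ey=np.array([np.sin(psi),-np.cos(psi),0])
g=tcp+[0,0,18.8]
f=grab('side'); P=cloud(f).reshape(-1,3); d=P-g
k=(np.abs(d@ey)<32)&(d[:,2]<-24)&(d[:,2]>-105)&(np.abs(d@ex-25)<60); P=P[k]; print(len(P))
# surface of revolution sdf: barrel r 11 (8 at lens over ~?), collar r24 z45..51, handle ~ ignored
def model(p):
    th,ox,oz,oy=p; ax=-np.sin(th)*ex+np.cos(th)*np.array([0,0,1.]); L=g+ox*ex+oy*ey-oz*ax-0
    w=P-L; a=w@ax; r=np.linalg.norm(w-a[:,None]*ax,axis=1); return L,ax,a,r
def box(a,r,a0,a1,R):
    da=np.maximum(np.abs(a-(a0+a1)/2)-(a1-a0)/2,-99); dr=r-R
    return np.where((da>0)&(dr>0),np.hypot(da,dr),np.maximum(da,dr))
def res(p):
    L,ax,a,r=model(p); return np.clip(np.minimum(box(a,r,0,45,10.5),box(a,r,45,51,24)),-15,15) if 0 else np.minimum(np.minimum(box(a,r,3,45,11),box(a,r,0,8,8)),box(a,r,45,51,24))
best=None
for th0 in(.3,.45,.6):
    o=least_squares(lambda p:np.r_[res(p),(p[3])*1.],[th0,0,96,0],loss='soft_l1',f_scale=1.5)
    if best is None or o.cost<best.cost: best=o
L,ax,a,r=model(best.x); print('tilt',best.x.round(3),'lens',L.round(1),'axis',ax.round(3),'medres',np.median(abs(res(best.x))).round(2), 'a hist',np.histogram(a,[-10,0,10,20,30,45,52,70,90])[0])
M=np.array([573.8,-113.2,96.0]); n=np.array([-.43,.027,.902]); n/=np.linalg.norm(n)
spot=L-50*ax; e=spot-M; print('angle',np.arccos(ax@n).round(3),'spot err',e.round(1),'along n',(e@n).round(1)); m=-e; print('move tool',[(m@ex).round(1),(m@ey).round(1),(-m[2]).round(1)])
for q in(L,L+96*ax,spot): print(proj(f,q).round(1))
im=f['img'].copy()
for z in range(-50,97,10): cv2.circle(im,tuple(int(v) for v in proj(f,L+z*ax)[0].round()),1,(0,0,255),-1)
c=proj(f,L)[0].astype(int); im=im[c[1]-70:c[1]+80,c[0]-80:c[0]+80]; import sys
if len(sys.argv)>1: cv2.imwrite(sys.argv[1],cv2.resize(im,(640,600),interpolation=cv2.INTER_CUBIC))
E
python3 fit.py pics/f1.png
```

```text
[ 509.7 -108.5  267.6] [-179.99    0.28   -3.32] [-0.2 -0.1 -1.8]
265
tilt [ 0.368  9.782 88.483  0.359] lens [ 551.3 -111.3  203.8] axis [-0.359  0.021  0.933] medres 1.59 a hist [ 9 30 26 19 74 53 54  0]
angle 0.077 spot err [-4.6  0.9 61.2] along n 57.2
move tool [np.float64(4.6), np.float64(0.6), np.float64(61.2)]
[[344.1 193.7]]
[[331.1 165.5]]
[[350.4 207.3]]
```

View pics/f1.png

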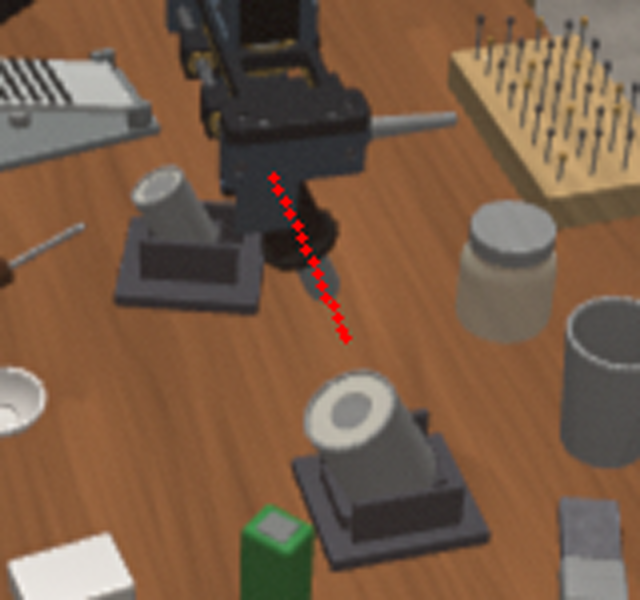

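```bash
python3 - <<'E'
s=open('fit.py').read()
i=s.index("    L,ax,a,r=model(p); return np.clip"); j=s.index("best=None")
s=s[:i]+'''    L,ax,a,r=model(p); tx=np.cos(p[0])*ex+np.sin(p[0])*np.array([0,0,1.]); w=P-L
    q=np.abs(np.c_[w@tx,w@ey,a-88])-[18,15,37]; hb=np.linalg.norm(np.maximum(q,0),axis=1)+np.minimum(q.max(1),0)
    return np.min([box(a,r,5,45,11),box(a,r,0,8,8),box(a,r,45,51,24),hb],axis=0)
'''+s[j:]
s=s.replace("np.r_[res(p),(p[3])*1.]","np.r_[res(p),p[3]*3.,(p[2]-96)*1.]")
s=s.replace("np.histogram","np.percentile(abs(res(best.x)),[75,90]).round(1),np.histogram")
open('fit.py','w').write(s)
E
python3 fit.py
```

```text
[ 509.8 -109.3  268. ] [180.     0.23  -3.39] [-0.1  0.4 -1.3]
265
tilt [ 0.39   8.373 95.633 -0.182] lens [ 554.4 -111.7  198.4] axis [-0.379  0.022  0.925] medres 0.74 a hist [1.4 2.1] [ 2 14 28 26 12 90 87  6]
angle 0.056 spot err [-0.4  0.4 56.1] along n 50.8
move tool [np.float64(0.4), np.float64(0.3), np.float64(56.1)]
[[345.3 195.4]]
[[331.6 167.7]]
[[351.9 208.7]]
```

Call:
arm_command:
  rows:
    - {"delta_pos": [0, 0, 8], "roll": 0, "jaw": 0}
    - {"delta_pos": [0, 0, 18], "roll": 0, "jaw": 0}
    - {"delta_pos": [0, 0, 28], "roll": 0, "jaw": 0}
    - {"delta_pos": [0, 0, 38], "roll": 0, "jaw": 0}
    - {"delta_pos": [0, 0, 46], "roll": 0, "jaw": 0}
    - {"delta_pos": [0, 0, 52], "roll": 0, "jaw": 0}
    - {"delta_pos": [0, 0, 55], "roll": 0, "jaw": 0}
    - {"delta_pos": [0, 0, 55], "roll": 0, "jaw": 0}
    - {"delta_pos": [0, 0, 55], "roll": 0, "jaw": 0}

```text
time_s: 8.55
ee_pos: [510.9, -109.2, 215.0]
ee_rot: [-180.0, -0.0, -3.4]
force: [-0.1, 0.1, -1.4]
gripper_width: 30.0
gripper_force: 45.0
```

```bash
python3 fit.py pics/f2.png
```

```text
[ 510.9 -109.2  215. ] [-1.80e+02 -2.00e-02 -3.45e+00] [-0.1  0.1 -1.4]
243
tilt [ 0.419  6.377 96.371 -0.271] lens [ 556.5 -111.7  145.8] axis [-0.406  0.024  0.913] medres 0.89 a hist [1.5 2.3] [ 0 15 27 25  8 78 82  8]
angle 0.026 spot err [3.  0.3 4.2] along n 2.5
move tool [np.float64(-3.0), np.float64(0.5), np.float64(4.2)]
[[345.2 211.4]]
[[330.8 185.9]]
[[352.2 223.7]]
```

View pics/f2.png

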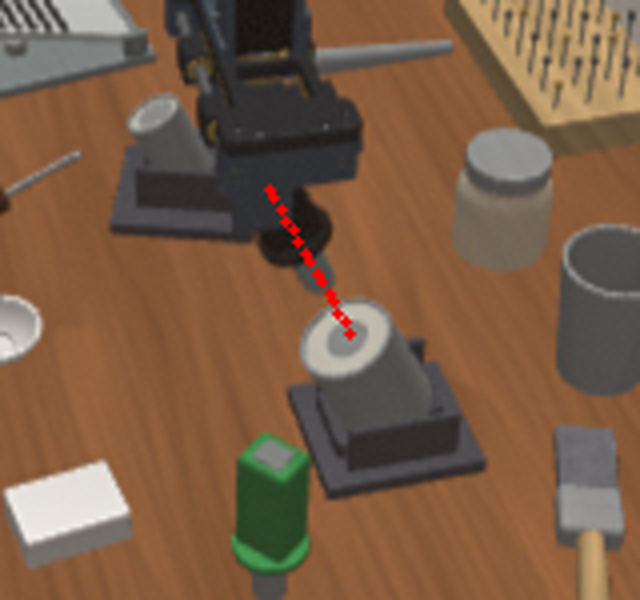

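The thermometer's axis runs into the mouth (crop (350,335)) of the wide flask, with the lens about 50 mm off. I'll make a small correction, then hold for about 1.5 s.

Call:
arm_command:
  rows:
    - {"delta_pos": [-1, 0, 2], "roll": 0, "jaw": 0}
    - {"delta_pos": [-2, 0, 3], "roll": 0, "jaw": 0}
    - {"delta_pos": [-2, 0, 3], "roll": 0, "jaw": 0}
    - {"delta_pos": [-2, 0, 3], "roll": 0, "jaw": 0}
    - {"delta_pos": [-2, 0, 3], "roll": 0, "jaw": 0}
    - {"delta_pos": [-2, 0, 3], "roll": 0, "jaw": 0}
    - {"delta_pos": [-2, 0, 3], "roll": 0, "jaw": 0}
    - {"delta_pos": [-2, 0, 3], "roll": 0, "jaw": 0}
    - {"delta_pos": [-2, 0, 3], "roll": 0, "jaw": 0}
    - {"delta_pos": [-2, 0, 3], "roll": 0, "jaw": 0}
    - {"delta_pos": [-2, 0, 3], "roll": 0, "jaw": 0}
    - {"delta_pos": [-2, 0, 3], "roll": 0, "jaw": 0}
    - {"delta_pos": [-2, 0, 3], "roll": 0, "jaw": 0}
    - {"delta_pos": [-2, 0, 3], "roll": 0, "jaw": 0}
    - {"delta_pos": [-2, 0, 3], "roll": 0, "jaw": 0}
    - {"delta_pos": [-2, 0, 3], "roll": 0, "jaw": 0}
    - {"delta_pos": [-2, 0, 3], "roll": 0, "jaw": 0}
    - {"delta_pos": [-2, 0, 3], "roll": 0, "jaw": 0}
    - {"delta_pos": [-2, 0, 3], "roll": 0, "jaw": 0}
    - {"delta_pos": [-2, 0, 3], "roll": 0, "jaw": 0}

```text
time_s: 10.27
ee_pos: [508.7, -109.0, 211.9]
ee_rot: [-180.0, -0.0, -3.5]
force: [0.1, -0.0, -1.9]
gripper_width: 29.7
gripper_force: 45.0
```

Call:
arm_command:
  rows:
    - {"delta_pos": [0, 0, 0], "roll": 0, "jaw": 0}
    - {"delta_pos": [0, 0, 0], "roll": 0, "jaw": 0}
    - {"delta_pos": [0, 0, 0], "roll": 0, "jaw": 0}
    - {"delta_pos": [0, 0, 0], "roll": 0, "jaw": 0}
    - {"delta_pos": [0, 0, 0], "roll": 0, "jaw": 0}
    - {"delta_pos": [0, 0, 0], "roll": 0, "jaw": 0}

```text
time_s: 10.77
ee_pos: [508.7, -109.1, 211.9]
ee_rot: [-180.0, -0.0, -3.5]
force: [-0.2, -0.4, -2.3]
gripper_width: 29.9
gripper_force: 45.0
```

```bash
python3 fit.py
```

```text
[ 508.7 -109.1  211.9] [-180.     -0.     -3.45] [-0.2 -0.4 -2.3]
239
tilt [ 0.39   8.598 95.747 -0.349] lens [ 553.7 -111.4  142.2] axis [-0.379  0.023  0.925] medres 0.92 a hist [1.5 2.2] [ 1 14 27 26  8 74 85  4]
angle 0.056 spot err [-1.1  0.6 -0.1] along n 0.4
move tool [np.float64(1.2), np.float64(0.6), np.float64(-0.1)]
[[344.1 212.7]]
[[330.7 186.8]]
[[350.5 225.1]]
```

Call:
arm_command:
  rows:
    - {"delta_pos": [0, 0, -15], "roll": 0, "jaw": 0}
    - {"delta_pos": [0, 0, -40], "roll": 0, "jaw": 0}
    - {"delta_pos": [-2, 15, -58], "roll": -0.3, "jaw": 0}
    - {"delta_pos": [-7, 42, -58], "roll": -0.8, "jaw": 0}
    - {"delta_pos": [-12, 74, -58], "roll": -1.3, "jaw": 0}
    - {"delta_pos": [-18, 108, -58], "roll": -1.9, "jaw": 0}
    - {"delta_pos": [-23, 140, -58], "roll": -2.5, "jaw": 0}
    - {"delta_pos": [-29, 173, -58], "roll": -3, "jaw": 0}
    - {"delta_pos": [-34, 206, -58], "roll": -3.6, "jaw": 0}
    - {"delta_pos": [-40, 238, -58], "roll": -4.2, "jaw": 0}
    - {"delta_pos": [-43, 257, -58], "roll": -4.6, "jaw": 0}
    - {"delta_pos": [-44, 266, -58], "roll": -4.7, "jaw": 0}
    - {"delta_pos": [-44, 266, -40], "roll": -4.7, "jaw": 0}
    - {"delta_pos": [-44, 266, -10], "roll": -4.7, "jaw": 0}
    - {"delta_pos": [-44, 266, 20], "roll": -4.7, "jaw": 0}
    - {"delta_pos": [-44, 266, 50], "roll": -4.7, "jaw": 0}
    - {"delta_pos": [-44, 266, 68], "roll": -4.7, "jaw": 0}
    - {"delta_pos": [-44, 266, 68], "roll": -4.7, "jaw": 0}
    - {"delta_pos": [-44, 266, 68], "roll": -4.7, "jaw": 0}

```text
time_s: 12.4
ee_pos: [448.9, -371.1, 143.5]
ee_rot: [-179.9, 0.0, 20.1]
force: [0.1, -1.5, -1.4]
gripper_width: 30.0
gripper_force: 45.0
```

```bash
python3 fit.py pics/f3.png
```

```text
[ 448.9 -371.1  143.5] [-1.7989e+02  3.0000e-02  2.0060e+01] [ 0.1 -1.5 -1.4]
181
tilt [  0.262  13.778 156.336   1.085] lens [ 500.3 -353.5   11.3] axis [-0.244 -0.089  0.966] medres 2.52 a hist [5.3 7.2] [ 0  0  0  0 39 37 40 20]
angle 0.229 spot err [ -61.4 -235.8 -133. ] along n -100.0
move tool [np.float64(138.5), np.float64(-200.5), np.float64(-133.0)]
[[351.7 327.6]]
[[344.8 307.5]]
[[355. 337.]]
```

View pics/f3.png

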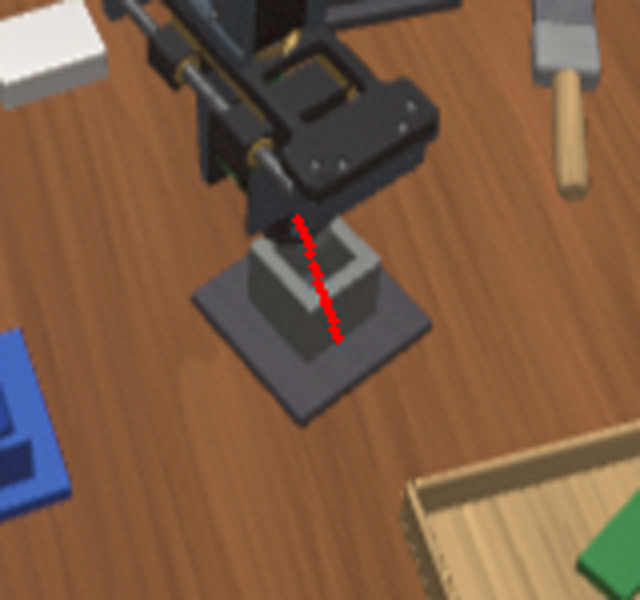

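The axis fit is void here because stand points got into it. The thermometer hovers tilted over the sleeve opening (crop (315,265)). I'll lower the lens about 11 mm into the sleeve, then push towards the far wall in a light grip to right it.

Call:
arm_command:
  rows:
    - {"delta_pos": [3, 0, 0], "roll": 0, "jaw": 0}
    - {"delta_pos": [3, 0, 8], "roll": 0, "jaw": 0}
    - {"delta_pos": [3, 0, 16], "roll": 0, "jaw": 0}
    - {"delta_pos": [3, 0, 24], "roll": 0, "jaw": 0}
    - {"delta_pos": [3, 0, 28], "roll": 0, "jaw": 0}
    - {"delta_pos": [3, 0, 28], "roll": 0, "jaw": 0}
    - {"delta_pos": [3, 0, 28], "roll": 0, "jaw": 0}

```text
time_s: 13.03
ee_pos: [451.4, -370.8, 115.4]
ee_rot: [-179.9, 0.0, 20.0]
force: [-0.4, -0.2, -1.4]
gripper_width: 29.9
gripper_force: 45.0
```

Call:
arm_command:
  rows:
    - {"delta_pos": [0, 0, 0], "roll": 0, "jaw": 0}
    - {"delta_pos": [4, 0, 0], "roll": 0, "jaw": 0}
    - {"delta_pos": [8, 0, 0], "roll": 0, "jaw": 0}
    - {"delta_pos": [12, 0, 0], "roll": 0, "jaw": 0}
    - {"delta_pos": [16, 0, 0], "roll": 0, "jaw": 0}
    - {"delta_pos": [20, 0, 0], "roll": 0, "jaw": 0}
    - {"delta_pos": [24, 0, 0], "roll": 0, "jaw": 0}
    - {"delta_pos": [28, 0, 0], "roll": 0, "jaw": 0}
    - {"delta_pos": [28, 0, 0], "roll": 0, "jaw": 0}
  squeeze: 8

```text
time_s: 13.78
ee_pos: [478.8, -360.9, 115.8]
ee_rot: [180.0, -0.0, 20.1]
force: [-0.4, -0.2, -1.8]
gripper_width: 30.1
gripper_force: 8.0
```

Call:
arm_command:
  rows:
    - {"delta_pos": [4, 0, 0], "roll": 0, "jaw": 0}
    - {"delta_pos": [8, 0, 0], "roll": 0, "jaw": 0}
    - {"delta_pos": [12, 0, 0], "roll": 0, "jaw": 0}
    - {"delta_pos": [15, 0, 0], "roll": 0, "jaw": 0}
    - {"delta_pos": [15, 0, 0], "roll": 0, "jaw": 0}
    - {"delta_pos": [15, 0, 0], "roll": 0, "jaw": 0}

```text
time_s: 14.28
ee_pos: [492.7, -355.9, 115.9]
ee_rot: [180.0, -0.1, 20.0]
force: [0.1, 0.0, -1.8]
gripper_width: 29.9
gripper_force: 8.0
```

```bash
cat > look.py <<'E'
from h import *
import sys
f=grab('side'); s=env.state(); print(s['ee_pos'].round(1),s['force'].round(1))
C=np.array([491.4,-356.3,58]); u=np.array([np.cos(.35),np.sin(.35),0]); P=cloud(f).reshape(-1,3); d=P-C
k=(np.hypot(d[:,0],d[:,1])<60)&(d[:,2]>4)&(d[:,2]<s['ee_pos'][2]-58-3); d=d[k]
v=np.array([-u[1],u[0],0])
for a in range(4,60,6):
    q=d[(d[:,2]>=a)&(d[:,2]<a+6)]
    if len(q)>3: print(a,len(q),'x',np.percentile(q@u,[5,50,95]).round(1),'y',np.percentile(q@v,[5,95]).round(1))
p=proj(f,C+[0,0,30])[0].astype(int); im=f['img'][p[1]-60:p[1]+60,p[0]-60:p[0]+60]
cv2.imwrite(sys.argv[1],cv2.resize(im,(600,600),interpolation=cv2.INTER_CUBIC))
E
python3 look.py pics/l1.png
```

```text
[ 492.5 -355.9  115.8] [-0.7  0.1 -1.6]
16 5 x [-15.5   3.1  10.9] y [-21.    1.6]
22 49 x [-18.4  -9.8  12.2] y [-22.3  12.9]
28 71 x [-17.   -4.6  18.2] y [-22.    6.6]
34 32 x [-13.9  -6.6  16.8] y [-15.1  10.7]
40 28 x [-14.2 -10.6  14.9] y [-15.2   8.2]
46 20 x [-14.8 -13.6   8.6] y [-16.  12.]
52 5 x [-14.7 -13.2 -12.8] y [-8.8 11.6]
```

View pics/l1.png

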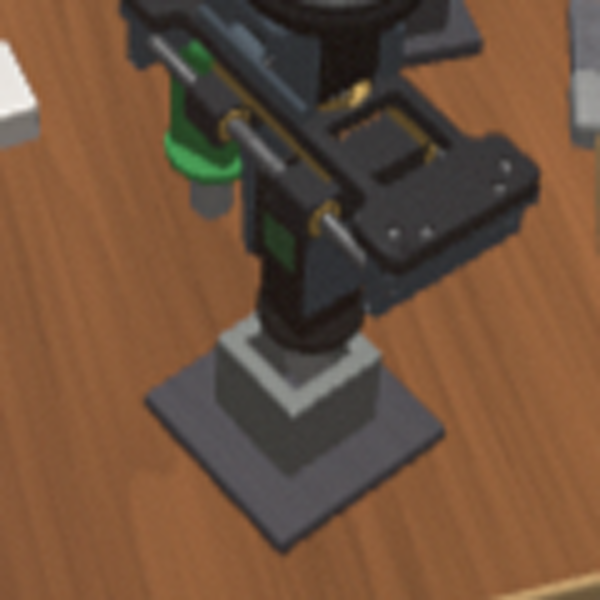

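The thermometer is nearly upright: the handle's −x face stays at x ≈ −14 at every height, and the collar (crop (310,325)) is about 22 mm over the sleeve. I'll lower it.

Call:
arm_command:
  rows:
    - {"delta_pos": [-3, 0, 0], "roll": 0, "jaw": 0}
    - {"delta_pos": [-4, 0, 6], "roll": 0, "jaw": 0}
    - {"delta_pos": [-4, 0, 12], "roll": 0, "jaw": 0}
    - {"delta_pos": [-4, 0, 17], "roll": 0, "jaw": 0}
    - {"delta_pos": [-4, 0, 21], "roll": 0, "jaw": 0}
    - {"delta_pos": [-4, 0, 24], "roll": 0, "jaw": 0}
    - {"delta_pos": [-4, 0, 25], "roll": 0, "jaw": 0}
    - {"delta_pos": [-4, 0, 25], "roll": 0, "jaw": 0}
    - {"delta_pos": [-4, 0, 25], "roll": 0, "jaw": 0}
  squeeze: 5

```text
time_s: 15.08
ee_pos: [488.6, -357.5, 91.2]
ee_rot: [180.0, -0.0, 20.1]
force: [1.1, 1.3, 0.3]
gripper_width: 29.9
gripper_force: 5.0
```

```bash
python3 look.py pics/l2.png
```

```text
[ 488.6 -357.5   91.2] [0.6 0.2 1.4]
4 96 x [-23.5 -11.   10.2] y [-23.5  10.8]
10 25 x [-18.8 -16.2  12.6] y [-15.3  10.2]
16 29 x [-19.5 -13.8  10.5] y [-16.5   7.1]
22 13 x [-19.4 -18.1 -17. ] y [-13.6  12. ]
28 7 x [-20.8 -19.2 -17.8] y [-8.9 10. ]
```

It's seated and centred (handle face at x ≈ −18.5, and the sleeve carries load). I'll let go and retreat upwards.

Call:
arm_command:
  rows:
    - {"delta_pos": [0, 0, 0], "roll": 0, "jaw": 100}
    - {"delta_pos": [0, 0, 0], "roll": 0, "jaw": 100}
    - {"delta_pos": [0, 0, 0], "roll": 0, "jaw": 100}
    - {"delta_pos": [0, 0, 0], "roll": 0, "jaw": 100}
    - {"delta_pos": [0, 0, 0], "roll": 0, "jaw": 100}
    - {"delta_pos": [0, 0, 0], "roll": 0, "jaw": 100}
    - {"delta_pos": [0, 0, 0], "roll": 0, "jaw": 100}
    - {"delta_pos": [0, 0, 0], "roll": 0, "jaw": 100}
    - {"delta_pos": [0, 0, -10], "roll": 0, "jaw": 100}
    - {"delta_pos": [0, 0, -40], "roll": 0, "jaw": 100}
    - {"delta_pos": [0, 0, -80], "roll": 0, "jaw": 100}
    - {"delta_pos": [0, 0, -120], "roll": 0, "jaw": 100}
    - {"delta_pos": [0, 0, -140], "roll": 0, "jaw": 100}
    - {"delta_pos": [0, 0, -140], "roll": 0, "jaw": 100}

```text
time_s: 16.3
ee_pos: [490.6, -359.3, 238.1]
ee_rot: [179.4, -0.4, 20.0]
force: [0.1, -0.3, -0.2]
gripper_width: 91.2
gripper_force: 0.0
```

```bash
cat > chk.py <<'E'
from h import *
s=env.state(); print(s['time_s'],s['ee_pos'].round(1),s['ee_rot'].round(1),s['gripper_width'])
for n in('side','top'):
    P=cloud(grab(n)).reshape(-1,3); d=P-[491.4,-356.3,0]; k=(np.hypot(d[:,0],d[:,1])<40)
    for a,b in((128,145),(85,125)):
        q=P[k&(P[:,2]>a)&(P[:,2]<b)]
        if len(q)>5: print(n,a,len(q),np.median(q,0).round(1),cv2.minAreaRect(q[:,:2].astype(np.float32)))
E
python3 chk.py
```

```text
16.3 [ 490.6 -359.3  238.1] [179.4  -0.4  20. ] 91.18072679703249
side 128 228 [ 489.1 -360.6  136.9] ((490.26495361328125, -357.7809753417969), (36.56721115112305, 30.214031219482422), 22.225908279418945)
side 85 231 [ 484.4 -369.3  105.3] ((488.3246765136719, -366.1415710449219), (24.674434661865234, 43.3858528137207), 73.71263122558594)
top 85 10 [ 491.9 -344.7   88.4] ((494.0823669433594, -346.2546081542969), (17.59285545349121, 38.89280700683594), 75.14257049560547)
```

Back upright in the stand: the handle top is centred at (490.3,−357.8) and at z 137. Now to the pedal, with fingers shut.

Call:
arm_command:
  rows:
    - {"delta_pos": [4, -12, 0], "roll": 0, "jaw": 100}
    - {"delta_pos": [15, -47, 0], "roll": 0.2, "jaw": 0}
    - {"delta_pos": [222.5, -708, 0], "roll": 2.4, "jaw": 0}
    - {"delta_pos": [222.5, -708, 0], "roll": 2.4, "jaw": 0}
    - {"delta_pos": [222.5, -708, 0], "roll": 2.4, "jaw": 0}
    - {"delta_pos": [222.5, -708, 0], "roll": 2.4, "jaw": 0}
    - {"delta_pos": [222.5, -708, 0], "roll": 2.4, "jaw": 0}
    - {"delta_pos": [222.5, -708, 0], "roll": 2.4, "jaw": 0}
    - {"delta_pos": [222.5, -708, 0], "roll": 2.4, "jaw": 0}
    - {"delta_pos": [222.5, -708, 0], "roll": 2.4, "jaw": 0}
    - {"delta_pos": [222.5, -708, 0], "roll": 2.4, "jaw": 0}
    - {"delta_pos": [222.5, -708, 0], "roll": 2.4, "jaw": 0}
    - {"delta_pos": [222.5, -708, 0], "roll": 2.4, "jaw": 0}
    - {"delta_pos": [222.5, -708, 0], "roll": 2.4, "jaw": 0}
    - {"delta_pos": [222.5, -708, 0], "roll": 2.4, "jaw": 0}
    - {"delta_pos": [222.5, -708, 0], "roll": 2.4, "jaw": 0}
    - {"delta_pos": [222.5, -708, 0], "roll": 2.4, "jaw": 0}
    - {"delta_pos": [222.5, -708, 0], "roll": 2.4, "jaw": 0}
    - {"delta_pos": [222.5, -708, 0], "roll": 2.4, "jaw": 0}
    - {"delta_pos": [222.5, -708, 0], "roll": 2.4, "jaw": 0}

```text
time_s: 18.07
ee_pos: [452.2, 388.7, 228.3]
ee_rot: [-180.0, 0.2, 8.3]
force: [-0.7, 0.5, -0.1]
gripper_width: 0.1
gripper_force: 0.0
```

Call:
arm_command:
  rows:
    - {"delta_pos": [0, 0, 0], "roll": 0, "jaw": 0}
    - {"delta_pos": [0, 0, 20], "roll": 0, "jaw": 0}
    - {"delta_pos": [0, 0, 60], "roll": 0, "jaw": 0}
    - {"delta_pos": [0, 0, 100], "roll": 0, "jaw": 0}
    - {"delta_pos": [0, 0, 140], "roll": 0, "jaw": 0}
    - {"delta_pos": [0, 0, 165], "roll": 0, "jaw": 0}
    - {"delta_pos": [0, 0, 165], "roll": 0, "jaw": 0}
    - {"delta_pos": [0, 0, 165], "roll": 0, "jaw": 0}

```text
time_s: 18.73
ee_pos: [453.7, 381.9, 65.0]
ee_rot: [179.9, 0.2, 8.0]
force: [-0.0, -0.5, 0.4]
gripper_width: 0.5
gripper_force: 0.0
```

```bash
python3 - <<'E'
from h import *
f=grab('side'); s=env.state(); print(s['ee_pos'].round(1),s['ee_rot'].round(1),s['force'].round(1),s['gripper_width'])
p=proj(f,[470,385,40])[0].astype(int); print(p)
cv2.imwrite('pics/p1.png',cv2.resize(f['img'][p[1]-60:p[1]+60,p[0]-70:p[0]+70],(700,600),interpolation=cv2.INTER_CUBIC))
E
```

```text
[455.  383.2  66.8] [-180.   -0.    8.] [-0.4  0.5  0.5] 0.7257220820779778
[274 144]
```

View pics/p1.png

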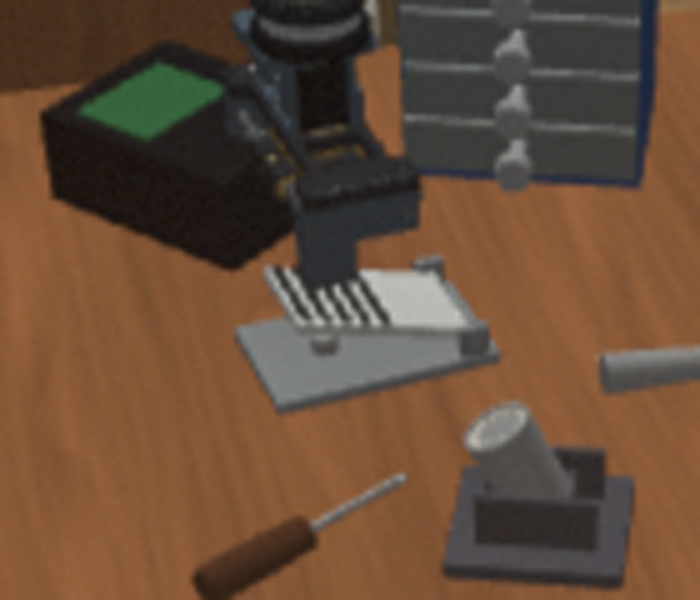

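The shut fingers are over the ribbed pad (crop (330,280)), clear of the black box. I'll press down in small steps and watch the force.

Call:
arm_command:
  rows:
    - {"delta_pos": [0, 0, 8], "roll": 0, "jaw": 0}
    - {"delta_pos": [0, 0, 16], "roll": 0, "jaw": 0}
    - {"delta_pos": [0, 0, 22], "roll": 0, "jaw": 0}
    - {"delta_pos": [0, 0, 28], "roll": 0, "jaw": 0}
    - {"delta_pos": [0, 0, 33], "roll": 0, "jaw": 0}
    - {"delta_pos": [0, 0, 37], "roll": 0, "jaw": 0}
    - {"delta_pos": [0, 0, 37], "roll": 0, "jaw": 0}
    - {"delta_pos": [0, 0, 37], "roll": 0, "jaw": 0}

```text
time_s: 19.45
ee_pos: [453.7, 384.0, 28.9]
ee_rot: [-180.0, 0.1, 8.0]
force: [-4.0, 0.8, 6.0]
gripper_width: 0.1
gripper_force: 2.8
```

Call:
arm_command:
  rows:
    - {"delta_pos": [0, 0, 1], "roll": 0, "jaw": 0}
    - {"delta_pos": [0, 0, 2], "roll": 0, "jaw": 0}
    - {"delta_pos": [0, 0, 3], "roll": 0, "jaw": 0}
    - {"delta_pos": [0, 0, 3], "roll": 0, "jaw": 0}
    - {"delta_pos": [0, 0, 3], "roll": 0, "jaw": 0}

```text
time_s: 19.87
ee_pos: [453.7, 384.0, 26.4]
ee_rot: [-180.0, 0.1, 8.0]
force: [-4.8, 0.9, 7.4]
gripper_width: 0.6
gripper_force: 3.5
```

Call:
arm_command:
  rows:
    - {"delta_pos": [0, 0, 1], "roll": 0, "jaw": 0}
    - {"delta_pos": [0, 0, 2], "roll": 0, "jaw": 0}
    - {"delta_pos": [0, 0, 2], "roll": 0, "jaw": 0}
    - {"delta_pos": [0, 0, 2], "roll": 0, "jaw": 0}
    - {"delta_pos": [0, 0, 2], "roll": 0, "jaw": 0}

```text
time_s: 20.28
ee_pos: [453.7, 384.0, 26.0]
ee_rot: [-180.0, 0.0, 8.0]
force: [-8.0, -1.3, 16.1]
gripper_width: 0.2
gripper_force: 8.2
```

The force jumped to 16 N at z = 26, so the pedal is hard on its stop. Now I release it.

Call:
arm_command:
  rows:
    - {"delta_pos": [0, 0, 0], "roll": 0, "jaw": 0}
    - {"delta_pos": [0, 0, -8], "roll": 0, "jaw": 0}
    - {"delta_pos": [0, 0, -20], "roll": 0, "jaw": 0}
    - {"delta_pos": [0, 0, -40], "roll": 0, "jaw": 0}
    - {"delta_pos": [0, 0, -80], "roll": 0, "jaw": 0}
    - {"delta_pos": [0, 0, -120], "roll": 0, "jaw": 0}
    - {"delta_pos": [0, 0, -150], "roll": 0, "jaw": 0}
    - {"delta_pos": [0, 0, -150], "roll": 0, "jaw": 0}
    - {"delta_pos": [0, 0, -150], "roll": 0, "jaw": 0}
    - {"delta_pos": [0, 0, -150], "roll": 0, "jaw": 0}
    - {"delta_pos": [0, 0, -150], "roll": 0, "jaw": 0}

```text
time_s: 21.2
ee_pos: [453.8, 383.1, 172.0]
ee_rot: [179.9, 0.2, 8.0]
force: [-0.6, -0.9, 0.0]
gripper_width: 0.2
gripper_force: 0.0
```

```bash
python3 chk.py; python3 - <<'E'
from h import *
c=cloud(load('side'))[132:168,248:306].reshape(-1,3); c=c[~np.isnan(c[:,0])]
u=np.array([np.cos(.14),np.sin(.14)]); r=(c[:,:2]-[481.5,387])@u; l=(c[:,:2]-[481.5,387])@[-u[1],u[0]]
k=(abs(l)<30)&(r<-45)&(r>-58)&(c[:,2]<75); print('free end z',np.percentile(c[k][:,2],[10,50,90]).round(1))
print(env.job_done())
E
```

```text
21.2 [453.8 383.1 172. ] [179.9   0.2   8. ] 0.18222337656449564
side 128 232 [ 488.9 -360.9  136.8] ((490.03759765625, -357.7924499511719), (36.22455596923828, 30.829713821411133), 19.096952438354492)
side 85 230 [ 484.2 -369.3  105.6] ((487.9580993652344, -366.7645568847656), (24.845312118530273, 43.554908752441406), 72.85059356689453)
top 128 139 [ 491.7 -355.6  138.4] ((489.81671142578125, -356.8956298828125), (36.47674560546875, 29.096599578857422), 19.59912872314453)
top 85 64 [ 487.5 -345.1  103.6] ((491.136962890625, -347.8465270996094), (20.010892868041992, 41.21937561035156), 84.2359848022461)
free end z [ 7.8 13.2 60.6]
the job is handed in; nothing more can be done
None
```

I handed the job in at about 21 s; the judge's verdict wasn't shown. By my measurements the thermometer aimed into the wide flask's mouth (0.06 rad off square, lens about 50 mm away) for about 2 s and is back upright in its stand, and the pedal went to its stop and sprang back up.

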